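# Unlatch and open the slanted showcase on a gift-shop counter

## Robot

A 6-joint arm with a two-finger parallel gripper is mounted at the origin on the work surface. World frame = base frame: x ahead of the robot, y to its left, z up, the work surface at z = 0. Lengths are in m, angles in degrees, forces in N, time in s.
With the tool pointing down it reaches from about 0.4 to 0.825 m from the base axis. Payload 7 kg.
Tool frame: the origin (TCP) lies at the very end of the fingers, on their centre line; the grasp point (between the pads) lies 19 mm behind it; z points along the fingers, y is the line along which they close (so a half turn about z gives the same grasp; the last joint's range is limited). The gripper opens to 88 mm and grips with 3 to 60 N. Pads are 19 mm wide; open, the fingers measure 130 mm over their backs; the gripper's body (78 mm by 193 mm) begins 47 mm behind the grasp point.
Start: joints at [90.877, 20.546, 0.682, 0, -70.136, -16.507], TCP at [0.182, 0.65, 0.227] pointing down, gripper open.
Joint ranges: [-176.03, 176.03], [-82.01, 121.73], [-58.28, 71.71], [-173.87, 95.51], [-174.79, -0.11], [-173.66, 173.66]. Speed limits (degrees/s): [136.94, 136.94, 172.46, 180, 180, 180].

## Interface

Orientations are given as [roll, pitch, yaw] about the fixed x, y, z axes, in that order (R = Rz(yaw) Ry(pitch) Rx(roll)).
In Python, from plant import get_state, imaging, r, finder gives the robot as it stands.
- The arm moves only by the shell command python3 -m handwheel 'ROWS' [FORCE]. ROWS is JSON, a list of rows, each a list of 5 numbers: the closure, from 0 (fully open) to 1 (shut), then the shift along the world's x, y, z in cm, then the turn about the world's z in degrees. A call has 1 to 8 rows; each row is the pose to reach, as a shift and turn from the pose commanded when the call began; what a row does not reach only later rows make up. A row lasts 1/8 s, in which the tool goes at most 62.5 mm and 10.7 degrees, less where a joint would pass 70% of its speed; a pose out of reach is approached as far as the arm can. A call with a gripper value outside its range is refused whole. The fingers move at their own pace and stop on an object; FORCE is the grip in N (left out, the last holds). Time passes only in rows, so rows that repeat a pose let the fingers close. It gives the time, the measured TCP pose, the force, the opening and the grip force at its end, in the units of the state.
- get_state(): the state, without advancing time (a new reading comes with each control period).
- imaging.capture(name): name is "scene" or "top"; returns (picture, depth): 480x640x3 uint8, red, green, blue; 480x640 float32, m along the optical axis (not along the pixel's ray), 0 where there is no reading.
- imaging.get_calibration(name): a dict with "fx", "fy", "cx", "cy" (pixels), "rvec" (rotation vector, rad) and "tvec" (3), from world to camera coordinates, as OpenCV has them. Camera axes: x right, y down, z forward; pixel columns grow to the right and rows downward; lengths in m; the calibration is good to about 2 mm. A picture is of the moment at which its call begins. get_calibration takes no time and is no camera call.
- r.close_job(): hands the job in; it is judged then, once.
Trained networks look in the newest picture that a camera, given by its name, has taken for a name from the list of things; names that differ only in an ending like _2 or _b are one class to them, and where a whole thing is asked for, a point or a joint stands for the part that bears it (a point fixed in the world has none). Each returns a list of dicts, best first, with "p" (0 to 1); they miss things now and then, are a little off and sometimes report something else, mostly with a low value. They report only what shows in the picture. A call takes as long as a camera call.
- finder.cut_out(camera, query): "region" (480x640 bool, what is visible of it) and "pixel" ([column, row] in pixels, amid what is visible of it).
The state is a dict: "time_s": time; "joints": joint angles; "qd": joint speeds; "joint_torque": joint torques, N m; "tcp_pos": TCP position; "eef_rot": TCP orientation; "contact_force": force on the tool from outside, world axes, zero at the start; "moment": the same for the moment, N m; "gripper_width": finger opening in m; "gripper_force": force on a finger pad.
Only numpy, scipy, OpenCV 4.12 (cv2) and the standard library are available. Lean on these libraries where they do the work, as an engineer would, in place of code of your own. Each camera call takes 0.05 s, during which the arm holds its last target. There are 200 camera calls.

## Task

Open the glass showcase on the counter so that it can be restocked: turn the wing knob of its latch clockwise the full quarter turn, then lift the slanted lid all the way up to its stop and leave it standing open, the knob still in the unlocked position. Do not shove or knock over any of the gifts in or around the case.

Things in the scene. Friction and masses are not known exactly. Their poses are not given: they have to be found in the camera images.
- case: Fixed countertop showcase, dark wooden frame, glass sides. Foot 392 mm wide (y), 240 mm deep; x points from its low front, turned to the robot, to its high back; 174 mm high there. Its slanted glass lid slopes 28 degrees from level, facing up and to the robot: lower edge 75 mm, hinged upper edge 174 mm above the counter. Origin on the counter, 4 mm behind the middle of the footprint.
- lid (a joint): Lid, 210 mm up the slope, 380 wide, 12 thick, wooden frame round glass, about 0.5 kg. Rad: 0 shut, 0.95 at its stop (then 26 degrees beyond level, front edge highest). Turns front edge up about the line through lid_hinge along its y. Stiff hinge (0.9 N m friction): stays where left; raising it by the knob takes about 8 N. Held shut while the latch is locked.
- lid_hinge (a point): Middle of the hinge line, at the lid's upper edge, on its outer face. Axes move with the lid: x up the slope towards the hinge, y along the hinge line, z square out of the lid. A positive turn about y opens the lid.
- knob (a joint): Cam latch: steel wing knob in the middle of the lid's lower rail, 178 mm from the hinge line. Rad: about 0 locked (wing points up and down the slope), grows clockwise seen looking square onto the lid from outside, 1.57 at its stop, unlocked (wing level, across the slope). The cam under the lid clears its catch at about 1.1. Stiff (0.1 N m): stays where left.
- knob_grip (a point): Point to grip: on the knob's axis, mid-wing, 27 mm square out from the lid. Axes turn with the knob: x along the wing, y across its two flat gripping faces, z along the knob's axis out of the lid. Wing 42 mm long (x), 12 mm thick (y), standing from 11 to 41 mm off the lid (z) on a round collar 32 mm wide.
- doll_front: Nesting doll, wooden, 85 mm tall, 43 mm wide, standing in front of the case near one corner. Loose; leave it alone. Origin: centre of its underside, z up.
- doll_side: Nesting doll, wooden, 110 mm tall, 55 mm wide, in front of the case near its other corner. Loose; leave it alone. Origin: centre of its underside, z up.
- doll_in_a: Nesting doll, wooden, 70 mm tall, standing inside the case under the glass. Loose; leave it alone. Origin: centre of its underside, z up.
- doll_in_b: Nesting doll, wooden, 62 mm tall, standing inside the case under the glass. Loose; leave it alone. Origin: centre of its underside, z up.
- thermometer: Sealed glass column thermometer with floating balls, 246 mm tall, foot 76 mm wide, on the counter beside the case. Loose; leave it alone. Origin: centre of its underside, z up.
- storm_glass: Drop-shaped glass on a round wooden foot, 140 mm tall, foot 84 mm wide, on the counter beside the case. Loose; leave it alone. Origin: centre of its underside, z up.
- globe: Glass ball on a dark wooden bow stand, 140 mm tall, about 116 mm wide, on the counter beside the case. Loose; leave it alone. Origin: centre of its underside, z up.
- frame_stand: Black upright frame with a hanging glass drop, 135 mm tall, 85 by 45 mm, on the counter beside the case. Loose; leave it alone. Origin: centre of its underside, z up.

How it is judged:
By the outcome, as a careful person would: the job done as asked, in the order asked, and still so for the second after the job is handed in, with the robot touching nothing.
It also fails if it takes over 45 s, if anything falls off the work surface, if the arm or the gripper's body presses on something with over 40 N, if the wrist force passes 120 N, or if a joint passes its speed limit or range.

## Working session

There is one attempt and no reset: what is moved stays moved. The work goes in short steps, Python scripts to look and compute and a shell command to move; the robot and the scene stay as the last step left them, time stands still between calls to the robot, and variables do not carry over. Pictures are saved under pics/ and viewed, at most 10 in all, crops included, and the job is handed in when it is done.

```bash
mkdir -p pics; ls
cat > h.py <<'E'
import numpy as np, cv2
from plant import get_state, imaging, r, finder
def cal(n):
    c=imaging.get_calibration(n); R=cv2.Rodrigues(np.array(c['rvec'],float))[0]; return c,R,np.array(c['tvec'],float).ravel()
def cloud(n,d):
    c,R,t=cal(n); v,u=np.mgrid[:480,:640]
    P=np.stack([(u-c['cx'])/c['fx']*d,(v-c['cy'])/c['fy']*d,d],-1)
    return (P-t)@R
def save(p,f): cv2.imwrite('pics/'+f,p[:,:,::-1])
E
python3 - <<'E'
from h import *
s=get_state(); print({k:np.round(v,3).tolist() for k,v in s.items()})
for n in('scene','top'):
    p,d=imaging.capture(n); save(p,n+'1.png'); W=cloud(n,d); c,R,t=cal(n); print(n,'cam at',(-R.T@t).round(3))
    for q in('case','knob','lid','doll_front','thermometer','storm_glass','globe','frame_stand'):
        for o in finder.cut_out(n,q)[:4]:
            if o['p']<.3: continue
            m=o['region']&(d>0); X=W[m]
            if len(X): print(q,round(o['p'],2),np.round(o['pixel']),m.sum(),np.median(X,0).round(3),np.percentile(X,3,axis=0).round(3),np.percentile(X,97,axis=0).round(3))
E
```

```text
pics
{'time_s': 0.0, 'joints': [90.88, 20.59, 0.631, -0.02, -70.136, -16.508], 'qd': [-0.04, 0.006, -0.02, 0.073, 0.02, 0.006], 'joint_torque': [-0.0, -58.272, 29.305, 6.997, 0.007, -0.0], 'tcp_pos': [0.182, 0.65, 0.226], 'eef_rot': [179.904, -0.009, -15.635], 'contact_force': [-0.598, -0.513, -0.396], 'moment': [0.006, 0.038, -0.012], 'gripper_force': 0.0, 'gripper_width': 0.088}
scene cam at [ 1.126 -0.36   1.015]
case 0.93 [311. 337.] 27775 [ 0.764 -0.121  0.127] [ 0.607 -0.282  0.017] [0.851 0.088 0.173]
knob 0.71 [274. 288.] 311 [ 0.621 -0.114  0.114] [ 0.55  -0.123  0.002] [ 0.634 -0.091  0.134]
lid 0.58 [296. 317.] 14418 [ 0.695 -0.117  0.123] [ 0.591 -0.276  0.078] [0.788 0.077 0.17 ]
doll_front 0.61 [322. 237.] 401 [0.531 0.058 0.047] [ 0.5    0.046 -0.   ] [0.541 0.082 0.081]
thermometer 0.6 [396. 225.] 1363 [0.651 0.165 0.14 ] [0.628 0.155 0.017] [0.662 0.193 0.222]
storm_glass 0.74 [356. 210.] 1406 [0.522 0.167 0.063] [0.484 0.143 0.005] [0.544 0.206 0.127]
globe 0.75 [126. 379.] 2897 [ 0.61  -0.417  0.105] [ 0.569 -0.459  0.01 ] [ 0.635 -0.374  0.126]
frame_stand 0.69 [1
[... 379 characters left out ...]
19  0.096] [ 0.632 -0.093  0.134]
lid 0.84 [357. 197.] 22837 [ 0.691 -0.092  0.122] [ 0.59  -0.27   0.078] [0.784 0.082 0.169]
doll_front 0.95 [280. 301.] 407 [0.521 0.066 0.049] [0.505 0.051 0.006] [0.543 0.087 0.082]
thermometer 0.55 [212. 240.] 1606 [0.629 0.169 0.114] [0.609 0.149 0.009] [0.663 0.205 0.226]
storm_glass 0.71 [215. 312.] 1605 [0.502 0.173 0.075] [0.47  0.146 0.008] [0.539 0.211 0.132]
globe 0.8 [530. 251.] 2317 [ 0.585 -0.401  0.11 ] [ 0.553 -0.444  0.012] [ 0.626 -0.368  0.126]
globe 0.57 [357. 197.] 22829 [ 0.691 -0.092  0.122] [ 0.59  -0.271  0.078] [0.784 0.082 0.169]
frame_stand 0.78 [489. 171.] 1803 [ 0.729 -0.34   0.133] [ 0.701 -0.39   0.002] [ 0.779 -0.313  0.137]
```

View pics/top1.png

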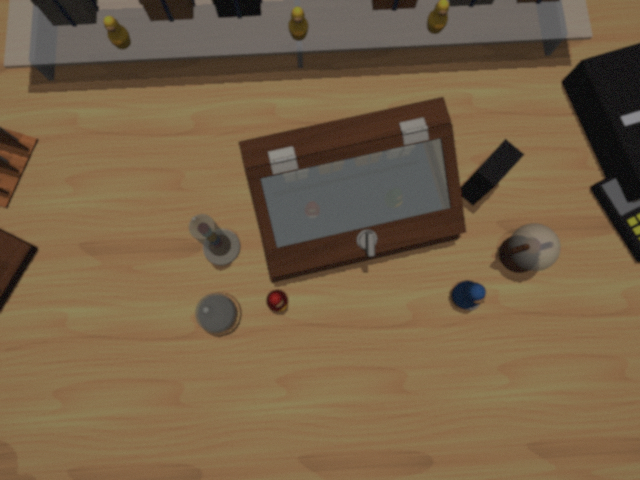

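Run:
```python
from h import *
for n in('top','scene'):
    p,d=imaging.capture(n); W=cloud(n,d)
    L=finder.cut_out(n,'lid')[0]['region']&(d>0); K=finder.cut_out(n,'knob')[0]['region']&(d>0)
    K=cv2.dilate(K.astype('uint8'),np.ones((7,7)))>0
    X=W[L]
    # plane: robust
    w=np.ones(len(X),bool)
    for _ in range(6):
        c=X[w].mean(0); nn=np.linalg.svd(X[w]-c,full_matrices=False)[2][2]; nn*=np.sign(nn[2]); e=(X-c)@nn; w=abs(e)<max(.003,np.std(e[w]))
    print(n,'normal',nn.round(3),'tilt',np.degrees(np.arccos(nn[2])).round(1),'yaw',np.degrees(np.arctan2(-nn[1],-nn[0])).round(1))
    m=L.astype('uint8'); m=cv2.morphologyEx(m,cv2.MORPH_CLOSE,np.ones((15,15)))
    P=W[L][abs(e)<.006][:,:2].astype('float32'); print('rect',cv2.minAreaRect(P))
    Y=W[K&(d>0)]; h=(Y-c)@nn; Z=Y[(h>.02)&(h<.05)]; print('wing',len(Z),Z.mean(0).round(4),Z.min(0).round(3),Z.max(0).round(3),'h',np.percentile((Z-c)@nn,[5,50,95]).round(3))
    T=Y[(h>.036)&(h<.046)]; q=T-T.mean(0); print('top face',len(T),T.mean(0).round(4),'dir',np.linalg.svd(q)[2][0].round(3),'on lid plane from centre',c.round(3))
```

```text
top normal [-0.434 -0.077  0.898] tilt 26.2 yaw 10.0
rect ((0.6879704594612122, -0.09495782852172852), (0.1864185333251953, 0.3804197609424591), 10.005122184753418)
wing 204 [ 0.609  -0.1074  0.123 ] [ 0.588 -0.115  0.102] [ 0.633 -0.101  0.136] h [0.022 0.041 0.044]
top face 154 [ 0.6063 -0.1085  0.1254] dir [-0.893 -0.015 -0.449] on lid plane from centre [ 0.681 -0.095  0.117]
scene normal [-0.433 -0.075  0.898] tilt 26.1 yaw 9.9
rect ((0.6860060095787048, -0.09676481783390045), (0.1871066391468048, 0.38139304518699646), 9.935395240783691)
wing 166 [ 0.6135 -0.1131  0.1226] [ 0.587 -0.118  0.102] [ 0.633 -0.105  0.136] h [0.022 0.038 0.044]
top face 90 [ 0.6075 -0.113   0.1265] dir [0.907 0.012 0.421] on lid plane from centre [ 0.683 -0.112  0.117]
```

The top view shows the wing knob at about (369,243). The case is yawed about 10°, and the dolls at (277,300) and (467,295) are clear of the knob. The knob grip works out at (0.611, -0.110, 0.114), which matches the sizes given. The wing points at a yaw of about 1-2°. I'll go high over there first.

```bash
python3 -m handwheel '[[0,0,0,6,0],[0,0,0,12,0],[0,3,-5,14,5],[0,43,-76,14,18],[0,43,-76,14,18],[0,43,-76,14,18],[0,43,-76,14,18],[0,43,-76,14,18]]'
python3 - <<'E'
from h import *
s=get_state();print(s['joints'],s['tcp_pos'],s['eef_rot'])
E
```

```text
time_s: 2.2
tcp_pos: [0.3658, 0.3258, 0.367]
eef_rot: [-179.9, -0.0, 2.4]
contact_force: [0.2, 0.5, 0.3]
gripper_width: 0.0877
gripper_force: 0.0
[ 6.47463864e+01 -9.46447604e-01 -7.79804792e+00  7.36536007e-03
 -8.30859714e+01  2.76514330e+01] [0.36582174 0.32583889 0.36699499] [-1.79948096e+02 -3.54499667e-02  2.39868599e+00]
```

```bash
python3 -m handwheel '[[0,24.5,-43.5,0,0],[0,24.5,-43.5,0,0],[0,24.5,-43.5,0,0],[0,24.5,-43.5,0,0],[0,24.5,-43.5,0,0],[0,24.5,-43.5,0,0],[0,24.5,-43.5,0,0],[0,24.5,-43.5,0,0]]'; python3 -m handwheel '[[0,0,0,-1,0]]'
```

```text
time_s: 3.2
tcp_pos: [0.611, -0.1093, 0.3668]
eef_rot: [-180.0, -0.0, 2.4]
contact_force: [1.4, 1.0, 0.2]
gripper_width: 0.0878
gripper_force: 0.0
time_s: 3.32
tcp_pos: [0.6116, -0.111, 0.3553]
eef_rot: [180.0, 0.1, 2.1]
contact_force: [-0.7, 0.0, 0.0]
gripper_width: 0.0874
gripper_force: 0.0
```

```bash
python3 -m handwheel '[[0,-0.2,0,-6,0],[0,-0.2,0,-12,0],[0,-0.2,0,-18,0],[0,-0.2,0,-22,0],[0,-0.2,0,-24,0],[0,-0.2,0,-24.9,0],[0,-0.2,0,-24.9,0]]' 20
python3 - <<'E'
from h import *
p,d=imaging.capture('scene'); cv2.imwrite('pics/s2.png',cv2.resize(p[200:380,160:400],None,fx=3,fy=3)[:,:,::-1])
E
```

```text
time_s: 4.2
tcp_pos: [0.6082, -0.107, 0.1077]
eef_rot: [180.0, 0.0, 2.4]
contact_force: [-0.6, -0.1, 0.6]
gripper_width: 0.0876
gripper_force: 0.0
```

View pics/s2.png

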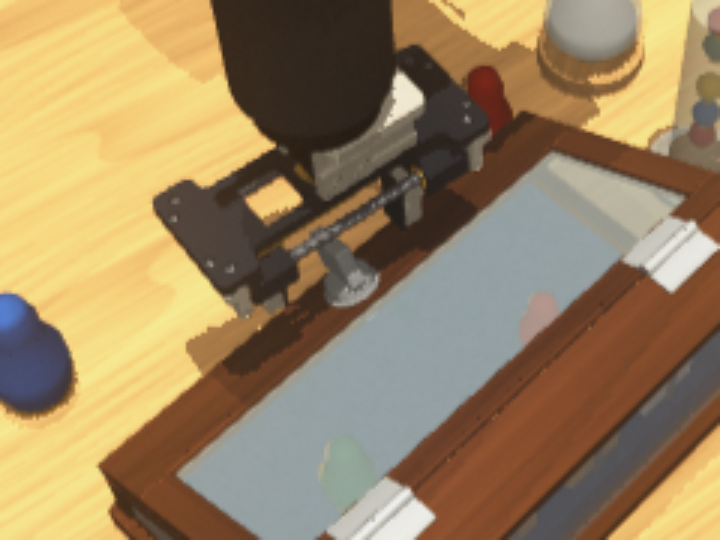

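The crop shows the knob at (345,265) between the two open fingers. I'll close on the wing.

```bash
python3 -m handwheel '[[0.75,0,-0.2,0,0],[0.75,0,-0.2,0,0],[0.75,0,-0.2,0,0],[0.75,0,-0.2,0,0],[1,0,-0.2,0,0],[1,0,-0.2,0,0],[1,0,-0.2,0,0]]' 20
```

```text
time_s: 5.12
tcp_pos: [0.6082, -0.1093, 0.1075]
eef_rot: [180.0, 0.0, 2.4]
contact_force: [-0.1, -0.3, -0.8]
gripper_width: 0.0237
gripper_force: 0.0
```

```bash
python3 -m handwheel '[[1,0,0,0,0],[1,0,0,0,0],[1,0,0,0,0]]' 20
```

```text
time_s: 5.5
tcp_pos: [0.6082, -0.1092, 0.1075]
eef_rot: [-180.0, 0.0, 2.4]
contact_force: [0.3, 0.8, 0.4]
gripper_width: 0.0126
gripper_force: 19.7
```

```bash
python3 -m handwheel '[[1,0,0,0,-10],[1,0,0,0,-20],[1,0,0,0,-30],[1,0,0,0,-40],[1,0,0,0,-40]]' 20
```

```text
time_s: 6.12
tcp_pos: [0.6078, -0.1079, 0.1083]
eef_rot: [-179.9, 0.1, -37.7]
contact_force: [-6.3, 7.6, 7.9]
gripper_width: 0.0171
gripper_force: 22.2
```

```bash
python3 -m handwheel '[[1,-0.1,0.1,0.1,-10],[1,-0.1,0.1,0.1,-20],[1,-0.1,0.1,0.1,-30],[1,-0.1,0.1,0.1,-40],[1,-0.1,0.1,0.1,-40]]' 20
```

```text
time_s: 6.75
tcp_pos: [0.609, -0.1071, 0.11]
eef_rot: [-179.8, 0.0, -77.7]
contact_force: [-0.3, 4.9, 5.6]
gripper_width: 0.0186
gripper_force: 21.0
```

```bash
S='from h import *;s=get_state();print(s["moment"],s["contact_force"])'; python3 -c "$S"; python3 -m handwheel '[[1,0,0,0,-5],[1,0,0,0,-5]]' 20; python3 -c "$S";  python3 -m handwheel '[[1,0,0,0,-4],[1,0,0,0,-4]]' 20; python3 -c "$S"
```

```text
[ 2.29748905 -0.27864075  0.11258774] [-0.25447489  4.93031173  5.56634018]
time_s: 7.0
tcp_pos: [0.6091, -0.1072, 0.1101]
eef_rot: [-179.8, 0.0, -82.6]
contact_force: [-0.3, 4.7, 6.8]
gripper_width: 0.0187
gripper_force: 20.9
[ 2.17328161 -0.29740313  0.30332304] [-0.25560759  4.66677346  6.77996517]
time_s: 7.25
tcp_pos: [0.6091, -0.1075, 0.1102]
eef_rot: [-179.8, 0.0, -86.6]
contact_force: [0.5, 3.8, 7.6]
gripper_width: 0.0194
gripper_force: 21.5
[ 1.85824721 -0.24523472  0.51138415] [0.48770699 3.84412461 7.63162667]
```

```bash
python3 -m handwheel '[[0.68,0,0,0,0],[0.68,0,0,0.3,3],[0.68,0,0,2,6],[0.6,0,0,6,6],[0,0,0,12,16],[0,0,9,20,26],[0,0,15,20,36],[0,0,21,20,46]]'; python3 -m handwheel '[[0,0,6,0,10],[0,0,12,0,20],[0,0,18,0,30],[0,0,18,0,40],[0,0,18,0,50]]'
python3 - <<'E'
from h import *
print(get_state()['tcp_pos'],get_state()['eef_rot'])
p,d=imaging.capture('top'); cv2.imwrite('pics/t3.png',cv2.resize(p[180:300,270:470],None,fx=4,fy=4)[:,:,::-1])
c=np.array([.683,-.0955,.120]); 
yaw=np.radians(10); nn=np.array([-np.cos(yaw)*.4695,-np.sin(yaw)*.4695,.883]); hp=None
for n in('top','scene'):
    p,d=imaging.capture(n); W=cloud(n,d); o=finder.cut_out(n,'knob')
    if not o: print('none');continue
    K=cv2.dilate(o[0]['region'].astype('uint8'),np.ones((5,5)))>0
    Y=W[K&(d>0)]; h=(Y-np.array([.6235,-.107,.0904]))@nn
    T=Y[(h>.033)&(h<.05)]; print(n,o[0]['p'],len(T),T.mean(0).round(4),np.linalg.svd(T-T.mean(0))[2][0].round(3),T.min(0).round(3),T.max(0).round(3))
E
```

```text
time_s: 8.25
tcp_pos: [0.6074, 0.06, 0.3036]
eef_rot: [-179.9, -0.1, -40.4]
contact_force: [1.5, 0.3, -1.3]
gripper_width: 0.0694
gripper_force: 0.0
time_s: 8.88
tcp_pos: [0.6069, 0.2398, 0.3009]
eef_rot: [180.0, 0.1, 9.8]
contact_force: [-0.2, -0.9, 0.4]
gripper_width: 0.0873
gripper_force: 0.0
[0.60685255 0.23977578 0.3009372 ] [1.79963824e+02 6.95385587e-02 9.79077951e+00]
top 0.73 159 [ 0.606  -0.1087  0.1253] [-0.161  0.987 -0.006] [ 0.598 -0.13   0.119] [ 0.615 -0.088  0.132]
scene 0.7 135 [ 0.6074 -0.1126  0.1247] [ 0.157 -0.987 -0.034] [ 0.597 -0.133  0.119] [ 0.616 -0.091  0.13 ]
```

View pics/t3.png

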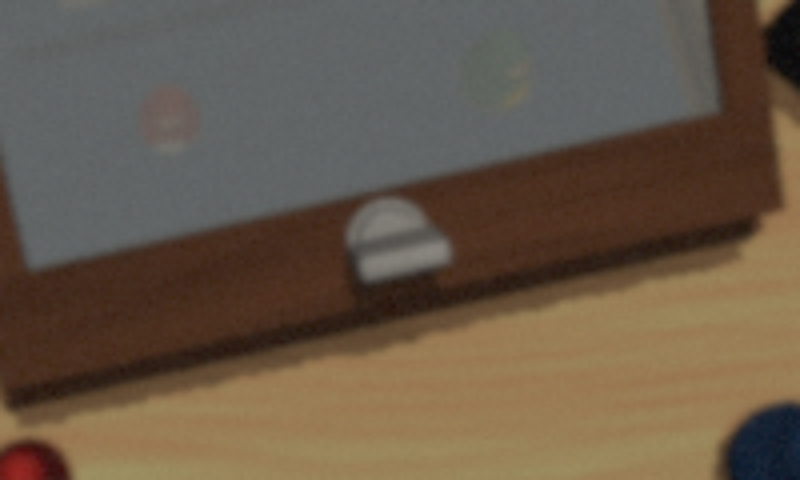

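The wing now lies level across the slope, crop (355-450, 235-280), at a yaw of about 9.2°, so the latch is unlocked. Next I grip the wing by its two ends, along y, so it can pivot between the pads as the lid rises.

```bash
python3 -m handwheel '[[0,0.3,-6,0,0],[0,0.3,-12,0,0],[0,0.3,-18,0,0],[0,0.3,-24,0,0],[0,0.3,-30,0,0],[0,0.3,-35,0,0],[0,0.3,-35,-6,0],[0,0.3,-35,-12,0]]'; python3 -m handwheel '[[0,0,0,-4,0],[0,0,0,-7,0],[0,0,0,-8.2,0],[0,0,0,-8.2,0],[0.45,0,0,-8.2,0],[0.45,0,0,-8.2,0],[0.45,0,0,-8.2,0],[0.45,0,0,-8.2,0]]' 30
```

```text
time_s: 10.12
tcp_pos: [0.6103, -0.1126, 0.1811]
eef_rot: [-180.0, -0.1, 9.0]
contact_force: [0.1, 0.8, -0.4]
gripper_width: 0.0876
gripper_force: 0.0
time_s: 11.12
tcp_pos: [0.6104, -0.1112, 0.1001]
eef_rot: [180.0, -0.0, 9.4]
contact_force: [0.5, 0.1, -0.0]
gripper_width: 0.0533
gripper_force: 0.0
```

```bash
python3 -m handwheel '[[1,0,0,0,0],[1,0,0,0,0],[1,0,0,0,0],[1,0,0,0,0],[1,0,0,0,0]]' 30
python3 - <<'E'
from h import *
# path of the grip point relative to now, cm
y=np.radians(10)
f=lambda q:(lambda a:(-.178*np.cos(a)+.027*np.sin(a)*-1, -.178*np.sin(a)+.027*np.cos(a)))(np.radians(28)-q)
g0=np.array(f(0))
for q in np.r_[0:.96:.095,.98,1.0]:
    g=np.array(f(q))-g0; print(round(q,3),(100*np.array([g[0]*np.cos(y),g[0]*np.sin(y),g[1]])).round(2))
E
```

```text
time_s: 11.75
tcp_pos: [0.6099, -0.1093, 0.0999]
eef_rot: [-179.9, -0.0, 9.4]
contact_force: [-2.9, 10.1, 5.4]
gripper_width: 0.0415
gripper_force: 30.0
0.0 [0. 0. 0.]
0.095 [-0.48 -0.09  1.64]
0.19 [-0.81 -0.14  3.32]
0.285 [-0.98 -0.17  5.02]
0.38 [-0.99 -0.17  6.73]
0.475 [-0.84 -0.15  8.43]
0.57 [-0.53 -0.09 10.11]
0.665 [-7.000e-02 -1.000e-02  1.175e+01]
0.76 [ 0.55  0.1  13.34]
0.855 [ 1.31  0.23 14.87]
0.95 [ 2.21  0.39 16.31]
0.98 [ 2.52  0.45 16.75]
1.0 [ 2.74  0.48 17.04]
```

```bash
python3 -m handwheel '[[1,-0.2,0.1,0.8,0],[1,-0.5,0.1,1.6,0],[1,-0.7,0.1,2.5,0],[1,-0.8,0.1,3.3,0],[1,-0.8,0.1,3.3,0]]' 35
```

```text
time_s: 12.38
tcp_pos: [0.6011, -0.1107, 0.1336]
eef_rot: [180.0, 0.1, 9.4]
contact_force: [-4.6, 1.3, -0.4]
gripper_width: 0.042
gripper_force: 35.0
```

Run:
```python
from h import *
p,d=imaging.capture('scene'); cv2.imwrite('pics/s4.png',cv2.resize(p[180:400,140:440],None,fx=2.5,fy=2.5)[:,:,::-1])
```

```text
(no output)
```

View pics/s4.png

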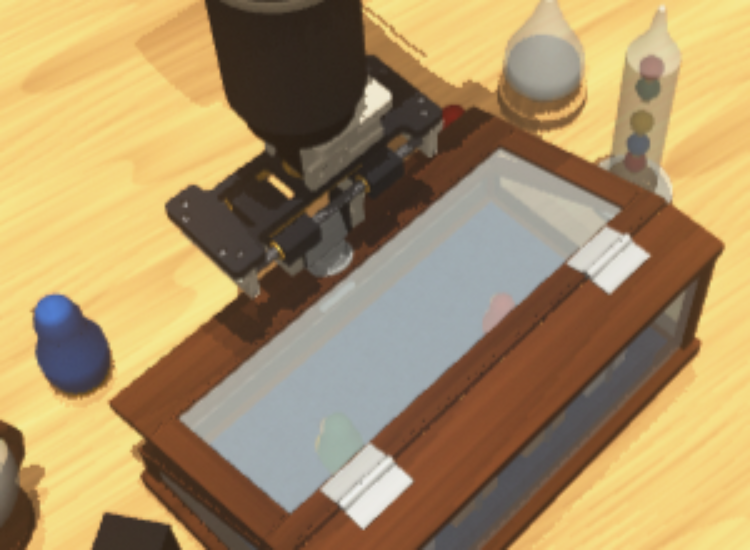

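The lid has come up with the knob: there is a gap under its corner at (140,440). I'll carry on along the arc.

```bash
python3 -m handwheel '[[1,-0.1,0,0.9,0],[1,-0.2,0,1.7,0],[1,-0.2,0,2.6,0],[1,-0.2,0,3.4,0],[1,-0.1,0,4.2,0],[1,0,0,5.1,0],[1,0.1,0,5.9,0],[1,0.3,0,6.8,0]]' 35;  python3 -m handwheel '[[1,0.2,0,0.8,0],[1,0.4,0.1,1.6,0],[1,0.7,0.1,2.4,0],[1,1,0.2,3.2,0],[1,1.4,0.2,4,0],[1,1.8,0.3,4.7,0],[1,1.8,0.3,4.7,0]]' 35
```

```text
time_s: 13.42
tcp_pos: [0.6044, -0.1101, 0.2009]
eef_rot: [-180.0, 0.1, 9.4]
contact_force: [-4.5, -0.4, -8.5]
gripper_width: 0.0415
gripper_force: 35.0
time_s: 14.3
tcp_pos: [0.6231, -0.1068, 0.2491]
eef_rot: [-180.0, -0.0, 9.4]
contact_force: [-8.1, 1.2, -1.9]
gripper_width: 0.0416
gripper_force: 35.0
```

```bash
python3 -m handwheel '[[1,0.4,0.1,0.7,0],[1,0.9,0.2,1.4,0],[1,0.9,0.2,1.4,0]]' 35;  python3 -m handwheel '[[1,0.15,0,0.2,0],[1,0.15,0,0.2,0]]' 35; python3 -m handwheel '[[1,0.15,0,0.2,0],[1,0.15,0,0.2,0]]' 35
```

```text
time_s: 14.68
tcp_pos: [0.6321, -0.1052, 0.2634]
eef_rot: [180.0, -0.0, 9.4]
contact_force: [-8.2, -0.2, -2.4]
gripper_width: 0.0417
gripper_force: 35.0
time_s: 14.92
tcp_pos: [0.6329, -0.1051, 0.2646]
eef_rot: [-180.0, 0.1, 9.4]
contact_force: [-8.8, -0.8, -4.2]
gripper_width: 0.0417
gripper_force: 35.0
time_s: 15.18
tcp_pos: [0.6342, -0.1049, 0.2665]
eef_rot: [-180.0, 0.1, 9.4]
contact_force: [-9.3, 0.9, -4.2]
gripper_width: 0.042
gripper_force: 35.0
```

```bash
for i in 1; do python3 -m handwheel '[[1,0.15,0,0.2,0],[1,0.15,0,0.2,0]]' 35; python3 -m handwheel '[[1,0.15,0,0.2,0],[1,0.15,0,0.2,0]]' 35; done
python3 - <<'E'
from h import *
yaw=np.radians(10)
for n in('scene','top'):
    p,d=imaging.capture(n); W=cloud(n,d); o=finder.cut_out(n,'lid')
    if not o: continue
    X=W[o[0]['region']&(d>0)]; w=np.ones(len(X),bool)
    for _ in range(8):
        c=X[w].mean(0); nn=np.linalg.svd(X[w]-c,full_matrices=False)[2][2]; nn*=np.sign(nn[2]); e=(X-c)@nn; w=abs(e)<max(.004,np.std(e[w]))
    print(n,o[0]['p'],w.mean(),nn.round(3),'beyond level',np.degrees(np.arctan2(nn[:2]@[np.cos(yaw),np.sin(yaw)],nn[2])))
E
```

```text
time_s: 15.42
tcp_pos: [0.6356, -0.1047, 0.2683]
eef_rot: [-179.9, 0.1, 9.4]
contact_force: [-9.9, 1.4, -5.8]
gripper_width: 0.042
gripper_force: 35.0
time_s: 15.68
tcp_pos: [0.6356, -0.1047, 0.2684]
eef_rot: [-179.9, 0.3, 9.4]
contact_force: [-10.8, 0.3, -11.4]
gripper_width: 0.0417
gripper_force: 35.0
scene 0.56 0.8000600291570191 [0.46  0.087 0.883] beyond level 27.949247658660745
```

```bash
python3 -m handwheel '[[1,0.15,0,0.2,0],[1,0.15,0,0.2,0]]' 35; python3 -m handwheel '[[1,0.1,0,0.2,0],[1,0.1,0,0.2,0]]' 35
```

```text
time_s: 16.12
tcp_pos: [0.6357, -0.1047, 0.2685]
eef_rot: [-179.8, 0.6, 9.3]
contact_force: [-12.1, -0.6, -17.8]
gripper_width: 0.0416
gripper_force: 35.0
time_s: 16.38
tcp_pos: [0.6356, -0.1047, 0.2685]
eef_rot: [-179.8, 0.8, 9.3]
contact_force: [-12.2, -1.9, -25.4]
gripper_width: 0.0415
gripper_force: 35.0
```

```bash
python3 -m handwheel '[[1,-0.3,0,-0.5,0],[0.3,-0.3,0,-0.5,0],[0,-0.3,0,-0.5,0],[0,-0.3,0,-0.5,0],[0,-0.3,0,-0.5,0],[0,-0.3,0,2,0],[0,-0.3,0,5,0],[0,-2,0,9,0]]';  python3 -m handwheel '[[0,-5,0,2,0],[0,-11,0,2,0],[0,-16,0,2,0],[0,-16,0,2,0]]'
python3 - <<'E'
from h import *
yaw=np.radians(10)
for n in('scene','top'):
    p,d=imaging.capture(n); save(p,n+'5.png'); W=cloud(n,d); o=finder.cut_out(n,'lid')
    if not o: continue
    X=W[o[0]['region']&(d>0)]; w=np.ones(len(X),bool)
    for _ in range(8):
        c=X[w].mean(0); nn=np.linalg.svd(X[w]-c,full_matrices=False)[2][2]; nn*=np.sign(nn[2]); e=(X-c)@nn; w=abs(e)<max(.004,np.std(e[w]))
    print(n,o[0]['p'],w.mean(),nn.round(3),'beyond level',np.degrees(np.arctan2(nn[:2]@[np.cos(yaw),np.sin(yaw)],nn[2])))
    for k in finder.cut_out(n,'knob')[:1]:
        Y=W[k['region']&(d>0)]; h=(Y-c)@nn; T=Y[(h>.033)&(h<.05)]; print('knob',k['p'],len(T),T.mean(0),np.linalg.svd(T-T.mean(0))[2][0])
E
```

```text
time_s: 17.38
tcp_pos: [0.6209, -0.1052, 0.3633]
eef_rot: [-180.0, 0.1, 9.4]
contact_force: [0.6, -0.4, -0.5]
gripper_width: 0.0875
gripper_force: 0.0
time_s: 17.88
tcp_pos: [0.4583, -0.1056, 0.3858]
eef_rot: [-180.0, -0.3, 9.4]
contact_force: [0.9, -0.0, 0.4]
gripper_width: 0.0877
gripper_force: 0.0
scene 0.93 0.7961768500058637 [0.467 0.086 0.88 ] beyond level 28.37541522657216
knob 0.74 182 [ 0.63803704 -0.1075469   0.28784488] [ 0.1738528  -0.98405938 -0.03744774]
top 0.81 0.8196943122024555 [0.468 0.083 0.88 ] beyond level 28.386347424131912
knob 0.85 257 [ 0.63554119 -0.10299167  0.28798705] [-0.17605375  0.98423398 -0.0169865 ]
```

View pics/scene5.png

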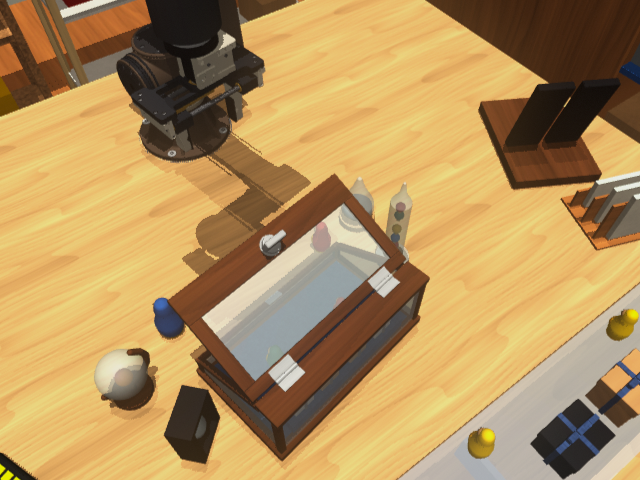

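The lid stands open at its stop, with the knob at (272,242) still across it. The dolls and the other gifts are upright where they were.

```bash
python3 -c "from plant import r; print(r.close_job())"
```

```text
the job is handed in; nothing more can be done
None
```

The job is handed in: the knob was turned clockwise to its unlocked stop, the lid then lifted to its stop and left standing open, and the gifts still upright and in place, by 17.9 s on the robot's clock.

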